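# Seat the notched vial rack in the autosampler tray

### The arm

A 6-joint arm with a two-finger parallel gripper is mounted at the origin on the work surface. World frame = base frame: x ahead of the robot, y to its left, z up, the work surface at z = 0. Lengths are in m, angles in degrees, forces in N, time in s.
With the tool pointing down it reaches from about 0.25 to 0.725 m from the base axis. Payload 9.7 kg.
Tool frame: the origin (TCP) lies midway between the tips of the shut fingers; the grasp point (between the pads) lies 19 mm behind it (bot.hold_point_z is the distance from the TCP to the grasp point, in m); z points along the fingers, y is the line along which they close (so a half turn about z gives the same grasp; the last joint's range is limited). The gripper opens to 85 mm and grips with 20 to 120 N. Pads are 22 mm wide; open, the fingers measure 114 mm over their backs; the gripper's body (76 mm by 85 mm) begins 54 mm behind the grasp point. The pads swing forward as they close: fully open they stand 13 mm farther back than shut.
Start: joints at [68.411, 4.979, 10.078, 95.1, 0, 90], TCP at [0.202, 0.511, 0.231] pointing down, gripper open.
Joint ranges: [-179.16, 179.16], [-48.56, 103.87], [-65.8, 70.77], [-126.05, 130.52], [-82.76, 87.17], [-180, 180]. Speed limits (degrees/s): [127.2, 127.2, 147.25, 180, 180, 180].

### API

Orientations are given as [roll, pitch, yaw] about the fixed x, y, z axes, in that order (R = Rz(yaw) Ry(pitch) Rx(roll)).
In Python, from workcell import bot gives the robot as it stands.
- The arm moves only by the tool play_rows, never from a script. Its argument "steps" is a list that holds one entry, the list of rows, each a list of 4 numbers: the shift along the tool's x, y, z in m, then the turn about the tool's z in rad. In form: [[[tx, ty, tz, yaw], ...]]. A call has exactly 5 rows; each row shifts and turns the commanded pose from where the row before left it, along the tool's axes as they then stand; what a row does not reach is not made up. A row lasts 1/12 s, in which the tool goes at most 41.7 mm and 7.16 degrees, less where a joint would pass 70% of its speed; a pose out of reach is approached as far as the arm can. A call is refused whole if a number of a shift passes 0.0417 or a number of a turn 0.125, either way. A call with a gripper value outside its range is refused whole. "gripper" is the finger opening in m, from 0 to 0.0854, set as the call begins (left out, the last holds). The fingers move at their own pace and stop on an object; "squeeze" is the grip in N (left out, the last holds). Time passes only in rows, so rows that do not move let the fingers close, or fill a call up. It gives the time, the measured TCP pose, the force, the opening and the grip force at its end, in the units of the state.
- bot.get_obs(): the state, without advancing time (a new reading comes with each control period).
- bot.camera(name): name is "scene" or "top" or "wrist"; returns a dict with "img" (400x640x3 uint8, blue, green, red), "vfov" (degrees; the focal length in pixels is half the picture's height over the tangent of half this angle, whatever the lens; pixels are square), "cx", "cy" (the principal point, pixels), "D" ([k1, k2, p1, p2, k3] as OpenCV has them; the pictures are not rectified), "xyz" and "attitude" of the camera in the world. Camera axes: x right, y down, z forward; pixel columns grow to the right and rows downward; lengths in m; the calibration is good to about 2 mm. A picture is of the moment at which its call begins. There is no depth.
- bot.job_done(): hands the job in; it is judged then, once.
The state is a dict: "time": time; "q": joint angles; "qd": joint speeds; "joint_efforts": joint torques, N m; "ee_pos": TCP position; "tcp_rot": TCP orientation; "wrist_force": force on the tool from outside, world axes, zero at the start; "torque": the same for the moment, N m; "opening": finger opening in m; "grasp_force": force on a finger pad.
Only numpy, scipy, OpenCV 4.12 (cv2) and the standard library are available. Lean on these libraries where they do the work, as an engineer would, in place of code of your own. Each camera call takes 0.05 s, during which the arm holds its last target. There are 200 camera calls.

### The job

Load the autosampler tray: pick up the vial rack with the notched corner by its handle, turn it so that the notch meets the block in the corner of the tray's pocket, lower it in until it sits flat on the pocket floor, and let go. Do not let it drop from the air, and leave the plain rectangular vial rack where it stands.

Things in the scene. Friction and masses are not known exactly. Their poses are not given: they have to be found in the camera images.
- rack_grip (a point): L-shaped grey vial rack to load, 0.25 kg. Point: white handle's grip centre, 60 mm above the underside. Handle: upright blade, 60 mm along x, 14 mm thick along y, top at 80 mm. z up. Outline from the point: x -44 to +56 mm, y -30 to +40 mm, less the notch in the +x +y corner (x over 16 and y over 10 mm). Deck 24 mm thick; fixed amber vials with black caps reach 37 mm, both sides of the handle.
- pocket (a point): Pocket of the aluminium tray (144 x 114 mm, fixed). Point: on its blue-grey floor, 6 mm above the bench, 60 mm below the seated rack's grip point; the rack's x, y then point along these x, y. z up. Inside from the point: x -54 to +66 mm, y -40 to +50 mm, less a block in the +x +y corner (x over 26 and y over 20 mm): 10 mm play each side, fits one way. Walls (12 mm thick) and block are 16 mm high.
- plain_grip (a point): The other grey vial rack, to be left alone: same handle, height, vials and axes, but a full 100 by 70 mm rectangle without a notch (outline x -44 to +56 mm, y -30 to +40 mm from the point). Point: grip centre of its handle, 60 mm above its underside.
Not all that is in view belongs to the job. There is more than one size of the part that bears pocket; the job needs the smaller.

How it is judged (in metres and radians):
At the end, for the whole second after the job is handed in: The notched rack sits in the pocket: its grip point is within 20 mm of the pocket point horizontally and less than 65 mm above it, its x axis within 0.3 rad of the pocket's, upright within 0.07 rad, and at rest (horizontal distance between rack_grip and pocket below 0.02 m and z of rack_grip in the frame of pocket below 0.065 m and angle between the x axis of rack_grip and the x axis of pocket, either way round below 0.3 rad and angle between rack_grip's own z axis and vertical below 0.07 rad and linear speed of rack below 0.02 m/s); the robot touches nothing.
It fails at once if the notched rack is let go in the air (its grip point over 0.11 m high, that is 44 mm above its seated height, with no finger touching it) (height (world z) of rack_grip above 0.11 m and contact force between the fingers and rack below 0.01 N).
It fails at once if the plain rectangular rack is moved more than 30 mm (distance of plain_grip from where it was at the start of the episode above 0.03 m).
It also fails if it takes over 38 s, if anything falls off the work surface, if the arm or the gripper's body presses on something with over 40 N, if the wrist force passes 120 N, or if a joint passes its speed limit or range.

## Working session

There is one attempt and no reset: what is moved stays moved. The work goes in short steps, Python scripts to look and compute and a tool call to move; the robot and the scene stay as the last step left them, time stands still between calls to the robot, and variables do not carry over. Pictures are saved under pics/ and viewed, at most 10 in all, crops included, and the job is handed in when it is done.

Besides the shell and the picture viewer there is one more tool, called after ">>>" as a command line: name --argument value ..., lists and objects as JSON in quotes. play_rows: Moves the arm, as the interface text tells. Its arguments: {"type":"object","properties":{"steps":{"type":"array","items":{"type":"array","items":{"type":"array","items":{"type":"number"}}}},"gripper":{"type":"number"},"squeeze":{"type":"number"}},"required":["steps"]}

```bash
mkdir -p pics
cat > h.py <<'E'
import numpy as np,cv2
from workcell import bot
from scipy.spatial.transform import Rotation as R
def cam(n):
    c=bot.camera(n);c['img']=np.array(c['img']);f=200/np.tan(np.radians(c['vfov'])/2)
    c['K']=np.array([[f,0,c['cx']],[0,f,c['cy']],[0,0,1]]);c['R']=R.from_euler('xyz',c['attitude'],degrees=True).as_matrix()
    return c
def ray(c,px,z):
    u=cv2.undistortPoints(np.array(px,float).reshape(-1,1,2),c['K'],np.array(c['D'],float)).reshape(-1,2)
    d=np.c_[u,np.ones(len(u))]@c['R'].T;o=np.array(c['xyz'])
    return (o+d*((z-o[2])/d[:,2])[:,None])[:,:2]
E
python3 - <<'E'
from h import *
import pickle
for n in('top','scene'):
    c=cam(n);cv2.imwrite(f'pics/{n}0.png',c['img']);pickle.dump(c,open(n+'.pkl','wb'));print(n,c['xyz'],c['attitude'],c['vfov'])
o=bot.get_obs();print(o['tcp_rot'],o['ee_pos'])
E
```

```text
top [ 0.34211388 -0.04776801  0.88141915] [-172.08295436    1.31240269  -90.08433719] 53.9247801678244
scene [ 0.92423091 -0.39538964  0.79081418] [-141.0382294    -0.86604421   54.48415047] 55.16420249600402
[-1.79931337e+02  8.62927998e-04  1.58412841e+02] [0.20229313 0.51123836 0.23064233]
```

View pics/top0.png

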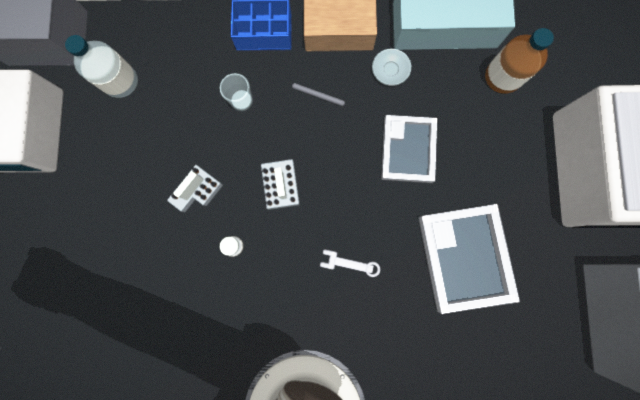

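View pics/scene0.png

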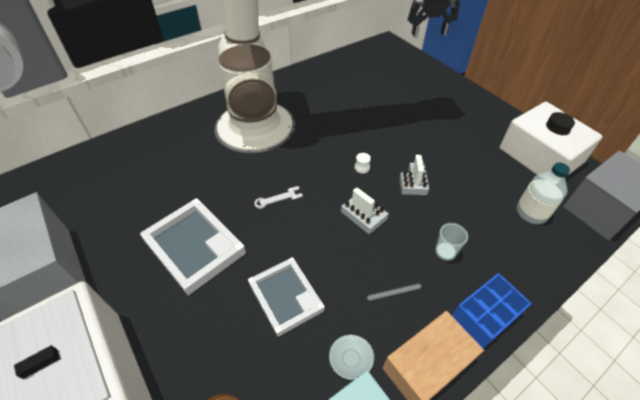

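The top view shows two racks, one at (194,188) that looks notched and one at (280,184) that looks like a full rectangle. There are two trays, a smaller one at (410,148) and a larger one at (468,258). I choose the rack at (194,188) and the tray at (410,148), and I'll check both in one close crop.

Run:
```python
from h import *
import pickle
c=pickle.load(open('top.pkl','rb'));im=c['img']
a=cv2.resize(im[150:225,150:310],None,fx=5,fy=5,interpolation=cv2.INTER_CUBIC)[:,:800]
b=cv2.resize(im[105:195,370:450],None,fx=2.5,fy=2.5,interpolation=cv2.INTER_CUBIC)
o=np.zeros((600,800,3),np.uint8);o[:375]=a;o[375:,:200]=b
cv2.imwrite('pics/crop.png',o)
# tray outer rect & floor
hsv=cv2.cvtColor(im,cv2.COLOR_BGR2HSV)
m=(hsv[...,2]>150).astype(np.uint8)
for n,(x0,y0,x1,y1),z in(('rack',(155,155,230,220),.024),('plain',(250,150,310,220),.024),('tray',(372,105,448,192),.016)):
    mm=np.zeros_like(m);mm[y0:y1,x0:x1]=m[y0:y1,x0:x1]
    cs=max(cv2.findContours(mm,0,2)[0],key=cv2.contourArea)
    r=cv2.boxPoints(cv2.minAreaRect(ray(c,cs.reshape(-1,2),z).astype(np.float32)*1000));print(n,r.round(1).tolist(),'sides',np.linalg.norm(r[1]-r[0]),np.linalg.norm(r[2]-r[1]))
```

```text
rack [[408.5, 247.8000030517578], [489.29998779296875, 186.39999389648438], [532.9000244140625, 243.60000610351562], [452.1000061035156, 305.1000061035156]] sides 101.517166 71.90768
plain [[431.79998779296875, 82.9000015258789], [442.20001220703125, 12.199999809265137], [543.0999755859375, 27.0], [532.7000122070312, 97.69999694824219]] sides 71.41116 101.96683
tray [[491.6000061035156, -288.8999938964844], [638.5999755859375, -299.6000061035156], [647.0, -183.6999969482422], [500.0, -173.0]] sides 147.40392 116.23579
```

View pics/crop.png

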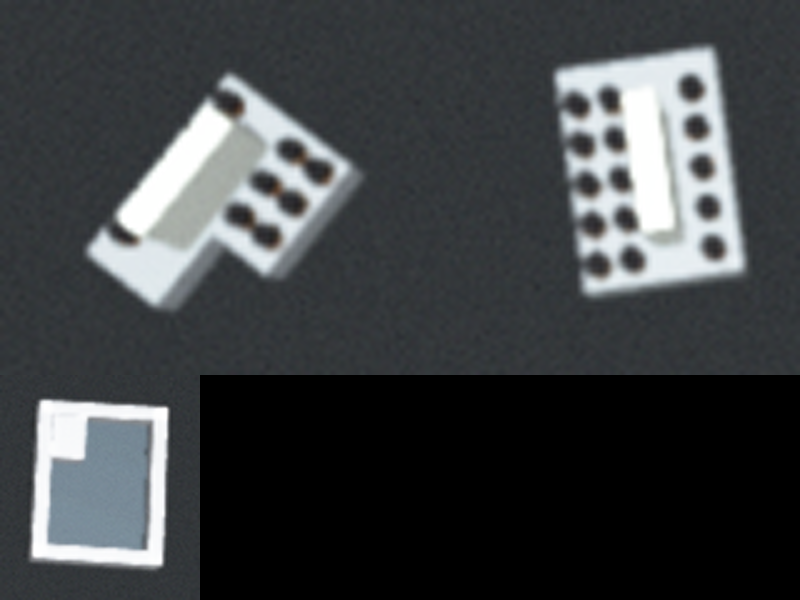

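The crop confirms it. The left rack at (194,188) lacks its lower corner, near pixel (193,213), so it is the notched one. The right rack is a full rectangle. The smaller tray has its block at the upper left, near pixel (392,130), which is world +x +y. The rack's grip point is at about (0.4785, 0.246) with yaw 142.8°. The pocket point is at about (0.563, -0.241) with yaw -4.2°.

>>> play_rows --steps '[[[-0.035,-0.0145,0,0],[-0.035,-0.0145,0,0],[-0.035,-0.0145,0,0],[-0.035,-0.0145,0,0],[-0.035,-0.0145,0,0]]]' --gripper 0.0854

```text
time: 0.52
ee_pos: [0.3392, 0.3782, 0.231]
tcp_rot: [-180.0, -0.0, 158.4]
wrist_force: [-0.3, 0.5, 0.1]
opening: 0.0853
grasp_force: 0.0
```

>>> play_rows --steps '[[[-0.036,-0.0145,0,0],[-0.036,-0.0145,0,0],[-0.036,-0.0145,0,0],[-0.036,-0.0145,0,0],[-0.036,-0.0145,0,0]]]'

```text
time: 0.93
ee_pos: [0.4801, 0.2443, 0.2311]
tcp_rot: [-180.0, -0.0, 158.4]
wrist_force: [0.6, 0.2, 0.9]
opening: 0.0853
grasp_force: 0.0
```

>>> play_rows --steps '[[[0,0,0,0.09],[0,0,0,0.09],[0,0,0,0.092],[0,0,0,0],[0,0,0,0]]]'

```text
time: 1.35
ee_pos: [0.4791, 0.2459, 0.231]
tcp_rot: [-180.0, -0.0, 143.0]
wrist_force: [-0.2, 0.2, -0.6]
opening: 0.0853
grasp_force: 0.0
```

Run:
```python
from h import *
import pickle
o=bot.get_obs();print(o['ee_pos'],o['tcp_rot'],o['q'],o['time'])
c=cam('wrist');pickle.dump(c,open('w.pkl','wb'));cv2.imwrite('pics/w1.png',c['img']);print(c['xyz'],c['attitude'])
```

```text
[0.47905404 0.24588695 0.23097859] [-1.79970219e+02 -1.46632629e-02  1.42982215e+02] [2.71702189e+01 3.41191925e+00 8.38338042e+00 9.50046553e+01
 2.33156430e-04 6.41880004e+01] 1.35
[0.42278243 0.28807709 0.37456224] [ 1.63655672e+02 -2.90653912e-03  5.30406317e+01]
```

View pics/w1.png

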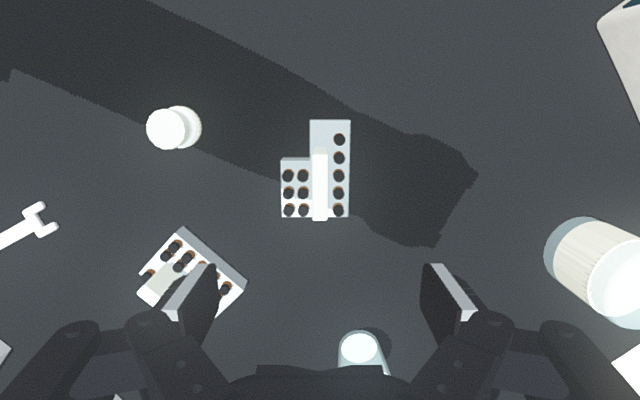

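The wrist view shows the rack centred between the fingers. Its handle is upright at (319,183), the notch is at the upper left near (292,140), and the deck spans (281..350, 119..217). Next I cast the handle and the deck outline.

Run:
```python
from h import *
import pickle
c=pickle.load(open('w.pkl','rb'));v=cv2.cvtColor(c['img'],cv2.COLOR_BGR2HSV)[...,2]
for t,z in((150,.024),(248,.08)):
    m=np.zeros_like(v);m[105:228,270:360]=(v[105:228,270:360]>t)
    cs=max(cv2.findContours(m,0,2)[0],key=cv2.contourArea).reshape(-1,2);print(t,cv2.boundingRect(cs))
    p=ray(c,cs,z).astype(np.float32)*1000;(cx,cy),s,a=cv2.minAreaRect(p);print(cx,cy,s,a)
print(ray(c,[[281,217],[350,217],[350,119],[310,119],[319.5,148],[320,220]],.024))
```

```text
150 (280, 120, 71, 101)
472.6078796386719 244.4403076171875 (71.20772552490234, 104.13519287109375) 52.987510681152344
248 (282, 155, 54, 66)
472.7696228027344 234.84112548828125 (45.668701171875, 59.072105407714844) 61.73824691772461
[[0.49007444 0.18664132]
 [0.53427166 0.24538407]
 [0.4515542  0.30461439]
 [0.42784984 0.27303134]
 [0.45632765 0.26334549]
 [0.51774402 0.21783007]]
```

>>> play_rows --steps '[[[0,0,0.03,0],[0,0,0.03,0],[0,0,0.03,0],[0,0,0.03,0],[0,0,0.025,0]]]'

```text
time: 1.82
ee_pos: [0.4783, 0.2459, 0.0841]
tcp_rot: [-179.9, -0.0, 143.0]
wrist_force: [-0.0, 0.4, -0.6]
opening: 0.0854
grasp_force: 0.0
```

>>> play_rows --steps '[[[0,0,0.016,0],[0,0,0.014,0],[0,0,0.01,0],[0,0,0,0],[0,0,0,0]]]'

```text
time: 2.23
ee_pos: [0.4789, 0.246, 0.0464]
tcp_rot: [-180.0, -0.0, 142.9]
wrist_force: [-0.5, 0.1, 0.1]
opening: 0.0856
grasp_force: 0.0
```

>>> play_rows --steps '[[[0,0,0,0],[0,0,0,0],[0,0,0,0],[0,0,0,0],[0,0,0,0]]]' --gripper 0 --squeeze 60

```text
time: 2.65
ee_pos: [0.4793, 0.2461, 0.0467]
tcp_rot: [180.0, 0.0, 142.8]
wrist_force: [0.5, -0.4, 0.3]
opening: 0.0258
grasp_force: 0.0
```

>>> play_rows --steps '[[[0,0,0,0],[0,0,0,0],[0,0,0,0],[0,0,0,0],[0,0,0,0]]]'

```text
time: 3.07
ee_pos: [0.4793, 0.2461, 0.0466]
tcp_rot: [180.0, 0.0, 142.8]
wrist_force: [-0.3, -0.4, 5.2]
opening: 0.0134
grasp_force: 59.5
```

>>> play_rows --steps '[[[0,0,-0.015,0],[0,0,-0.03,0],[0,0,-0.035,0],[0,0,-0.035,0],[0,0,-0.035,0]]]'

```text
time: 3.48
ee_pos: [0.4784, 0.2456, 0.1968]
tcp_rot: [-179.9, -0.1, 142.8]
wrist_force: [1.4, 0.3, -2.6]
opening: 0.0132
grasp_force: 59.1
```

>>> play_rows --steps '[[[-0.014,-0.013,0,0],[-0.022,-0.0205,0,0],[-0.024,-0.0223,0,0],[-0.024,-0.0223,0,0],[-0.024,-0.0223,0,0]]]'

```text
time: 3.9
ee_pos: [0.5041, 0.0994, 0.1954]
tcp_rot: [-179.9, -0.1, 142.9]
wrist_force: [0.8, 0.0, -2.6]
opening: 0.0136
grasp_force: 59.7
```

>>> play_rows --steps '[[[-0.024,-0.0223,0,0],[-0.024,-0.0223,0,0],[-0.024,-0.0223,0,0],[-0.024,-0.0223,0,0],[-0.024,-0.0223,0,0]]]'

```text
time: 4.32
ee_pos: [0.5324, -0.0622, 0.1954]
tcp_rot: [-180.0, -0.1, 142.8]
wrist_force: [0.7, -1.0, -2.6]
opening: 0.0132
grasp_force: 59.7
```

>>> play_rows --steps '[[[-0.024,-0.0223,0,0],[-0.024,-0.0223,0,0],[-0.024,-0.0223,0,0],[-0.024,-0.0223,0,0],[-0.02,-0.019,0,0]]]'

```text
time: 4.73
ee_pos: [0.5595, -0.219, 0.195]
tcp_rot: [-180.0, -0.1, 142.8]
wrist_force: [0.1, 1.0, -2.7]
opening: 0.0129
grasp_force: 59.6
```

>>> play_rows --steps '[[[-0.014,-0.0145,0,0.04],[0,0,0,0.08],[0,0,0,0.1],[0,0,0,0.1],[0,0,0,0.1]]]'

```text
time: 5.15
ee_pos: [0.5618, -0.2371, 0.195]
tcp_rot: [-179.9, -0.1, 118.5]
wrist_force: [0.1, 0.4, -3.1]
opening: 0.0136
grasp_force: 59.7
```

>>> play_rows --steps '[[[0,0,0,0.1],[0,0,0,0.1],[0,0,0,0.1],[0,0,0,0.1],[0,0,0,0.1]]]'

```text
time: 5.57
ee_pos: [0.5619, -0.2368, 0.1951]
tcp_rot: [-179.9, -0.0, 89.8]
wrist_force: [-0.3, 0.2, -3.3]
opening: 0.0129
grasp_force: 59.7
```

>>> play_rows --steps '[[[0,0,0,0.1],[0,0,0,0.1],[0,0,0,0.1],[0,0,0,0.1],[0,0,0,0.1]]]'

```text
time: 5.98
ee_pos: [0.5618, -0.2368, 0.1951]
tcp_rot: [-179.9, 0.0, 61.2]
wrist_force: [-0.8, -1.2, -3.2]
opening: 0.013
grasp_force: 59.7
```

>>> play_rows --steps '[[[0,0,0,0.1],[0,0,0,0.1],[0,0,0,0.1],[0,0,0,0.1],[0,0,0,0.1]]]'

```text
time: 6.4
ee_pos: [0.5618, -0.2368, 0.1951]
tcp_rot: [-179.9, 0.1, 32.5]
wrist_force: [0.4, -0.1, -2.9]
opening: 0.0132
grasp_force: 59.7
```

>>> play_rows --steps '[[[0,0,0,0.1],[0,0,0,0.1],[0,0,0,0.1],[0,0,0,0.1],[0,0,0,0.1]]]'

```text
time: 6.82
ee_pos: [0.5618, -0.2368, 0.1951]
tcp_rot: [-179.9, 0.1, 3.9]
wrist_force: [0.2, 0.5, -3.3]
opening: 0.0132
grasp_force: 59.7
```

>>> play_rows --steps '[[[0,0,0,0.09],[0,0,0,0.05],[0,0,0,0],[0,0,0,0],[0,0,0,0]]]'

```text
time: 7.23
ee_pos: [0.562, -0.2369, 0.1957]
tcp_rot: [-180.0, 0.1, -3.7]
wrist_force: [0.8, 0.1, -3.1]
opening: 0.0131
grasp_force: 59.7
```

Run:
```python
from h import *
import pickle
o=bot.get_obs();print(o['ee_pos'],o['tcp_rot'],o['q'],o['time'])
c=cam('wrist');pickle.dump(c,open('w2.pkl','wb'));cv2.imwrite('pics/w2.png',c['img']);print(c['xyz'],c['attitude'])
```

```text
[ 0.56203777 -0.23686068  0.19569334] [-1.79980737e+02  5.56060819e-02 -3.74130410e+00] [-2.28521114e+01  1.28251368e+01  1.49569622e+01  9.21906736e+01
 -3.44909548e-06  1.60889202e+02] 7.2333
[ 0.63410301 -0.24244229  0.33921599] [ 1.63680890e+02  2.50185080e-02 -9.36842662e+01]
```

View pics/w2.png

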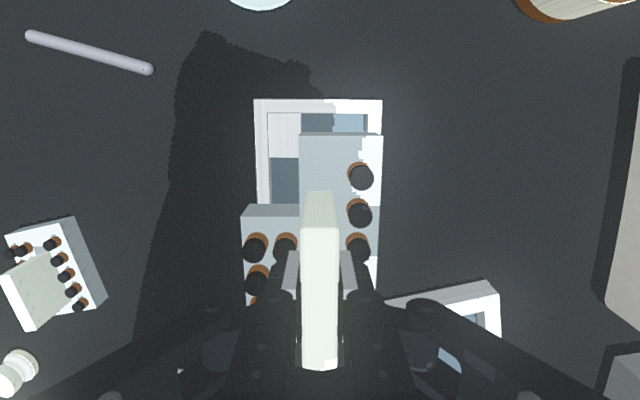

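The wrist view shows the rack held over the small tray. The notch is at the left inner corner near (300,205), on the same side as the tray's block at (285,135). The tray's far outer corners are at (254,99) and (382,99), and the rack's deck front corners are at (300,134) and (383,134). I'll check the rack's tilt and the remaining offset to the pocket.

Run:
```python
from h import *
import pickle
c=pickle.load(open('w2.pkl','rb'))
# expected rack feature pixels if untilted, grip above TCP by .0134 (0.06-.0466)
Rw=c['R'];o=np.array(c['xyz']);g=np.array([.5613,-.2369,.1957+.0134]);yw=np.radians(-3.74)
def P(l):
    w=g+np.array([np.cos(yw)*l[0]-np.sin(yw)*l[1],np.sin(yw)*l[0]+np.cos(yw)*l[1],l[2]])
    return cv2.projectPoints(((w-o)@Rw).reshape(1,3),np.zeros(3),np.zeros(3),c['K'],np.array(c['D'],float))[0].ravel().round(1)
for n,l in dict(front_l=(.056,.01,-.036),front_r=(.056,-.03,-.036),front_r_bot=(.056,-.03,-.06),notch=(.016,.01,-.036),notch_l=(.016,.04,-.036),handle_front_top=(.03,0,.02),handle_back_top=(-.03,0,.02)).items():print(n,P(l))
print('tray far corners',ray(c,[[254,99],[382,99]],.016),'block', ray(c,[[300,112],[268,157],[299,157]],.016))
t=pickle.load(open('top.pkl','rb'))
v=cv2.cvtColor(t['img'],cv2.COLOR_BGR2HSV);m=np.zeros(v.shape[:2],np.uint8)
m[105:192,372:448]=((v[...,2]>60)&(v[...,2]<180)&(v[...,1]>50))[105:192,372:448]
cs=max(cv2.findContours(m,0,2)[0],key=cv2.contourArea);print(cv2.boundingRect(cs),cv2.minAreaRect(ray(t,cs.reshape(-1,2),.006).astype(np.float32)*1000))
```

```text
front_l [296.6 142.4]
front_r [380.6 142.6]
front_r_bot [373. 138.]
notch [297.9 222.1]
notch_l [239.  221.9]
handle_front_top [316.8 236.6]
handle_back_top [317.  377.5]
tray far corners [[ 0.64380717 -0.18419209]
 [ 0.63638588 -0.29915352]] block [[ 0.62953342 -0.22465964]
 [ 0.59069108 -0.1915382 ]
 [ 0.58875946 -0.22053238]]
(390, 125, 39, 49) ((570.4169921875, -237.6001739501953), (82.48579406738281, 111.24031066894531), 85.8359146118164)
```

The rack hangs level, and the remaining offset is about 4 mm toward -y. I'll correct that and lower it.

>>> play_rows --steps '[[[0,0.004,0.01,0],[0,0,0.025,0],[0,0,0.025,0],[0,0,0.02,0],[0,0,0,0]]]'

```text
time: 7.7
ee_pos: [0.5597, -0.2403, 0.1107]
tcp_rot: [-179.9, 0.4, -3.8]
wrist_force: [-0.3, 0.3, -4.9]
opening: 0.0134
grasp_force: 59.4
```

Run:
```python
from h import *
a=cam('scene');b=cam('wrist')
s=cv2.resize(a['img'][210:350,220:350],(480,517))
w=cv2.resize(b['img'][60:340,200:400],(320,448))
o=np.zeros((520,800,3),np.uint8);o[:517,:480]=s;o[:448,480:]=w
cv2.imwrite('pics/c3.png',o);print(bot.get_obs()['ee_pos'])
```

```text
[ 0.56138288 -0.24093903  0.11575311]
```

View pics/c3.png

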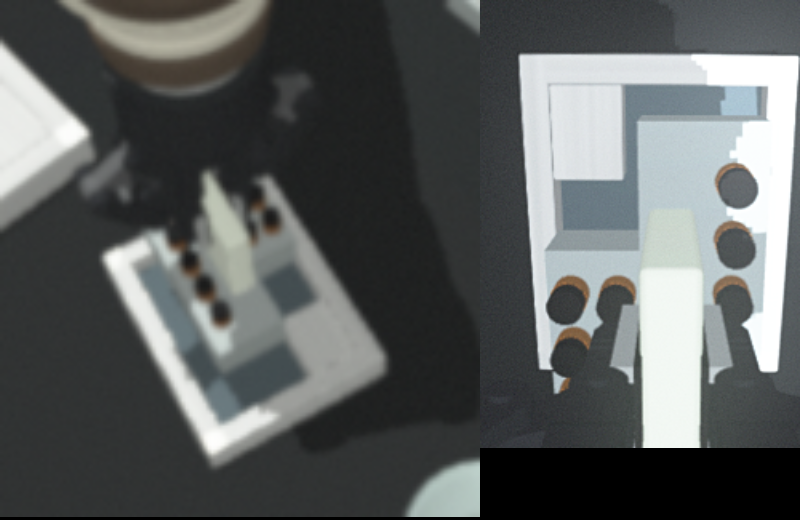

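Both views show the rack inside the pocket outline with its notch facing the block. In the wrist crop the block is at (588,130) and the notch is near (638,235). I'll lower it further.

>>> play_rows --steps '[[[0,0,0.015,0],[0,0,0.015,0],[0,0,0.012,0],[0,0,0.01,0],[0,0,0.004,0]]]'

```text
time: 8.22
ee_pos: [0.5617, -0.2409, 0.0595]
tcp_rot: [-180.0, 0.0, -3.8]
wrist_force: [-0.3, 0.2, -4.3]
opening: 0.0134
grasp_force: 59.7
```

>>> play_rows --steps '[[[0,0,0.001,0],[0,0,0.001,0],[0,0,0.001,0],[0,0,0,0],[0,0,0,0]]]'

```text
time: 8.63
ee_pos: [0.5622, -0.241, 0.0578]
tcp_rot: [180.0, -0.0, -3.8]
wrist_force: [0.8, 0.8, -4.1]
opening: 0.0134
grasp_force: 59.7
```

>>> play_rows --steps '[[[0,0,0.001,0],[0,0,0.001,0],[0,0,0.001,0],[0,0,0,0],[0,0,0,0]]]'

```text
time: 9.05
ee_pos: [0.5618, -0.2409, 0.0541]
tcp_rot: [-180.0, 0.0, -3.8]
wrist_force: [0.3, -0.4, -3.5]
opening: 0.013
grasp_force: 59.7
```

>>> play_rows --steps '[[[0,0,0.001,0],[0,0,0.0005,0],[0,0,0.0005,0],[0,0,0,0],[0,0,0,0]]]'

```text
time: 9.47
ee_pos: [0.5619, -0.241, 0.0527]
tcp_rot: [180.0, -0.0, -3.9]
wrist_force: [-2.6, 1.1, 1.5]
opening: 0.0133
grasp_force: 60.4
```

>>> play_rows --steps '[[[0,0,0.0005,0],[0,0,0.0005,0],[0,0,0,0],[0,0,0,0],[0,0,0,0]]]'

```text
time: 9.88
ee_pos: [0.562, -0.2409, 0.0526]
tcp_rot: [180.0, -0.0, -3.8]
wrist_force: [-5.5, 2.5, 8.6]
opening: 0.0133
grasp_force: 61.7
```

The rack is on the floor. I'll release it and retreat.

>>> play_rows --steps '[[[0,0,0,0],[0,0,0,0],[0,0,0,0],[0,0,0,0],[0,0,0,0]]]' --gripper 0.06

```text
time: 10.3
ee_pos: [0.5619, -0.241, 0.0511]
tcp_rot: [-180.0, 0.0, -3.9]
wrist_force: [-0.1, 0.1, 0.0]
opening: 0.06
grasp_force: 0.0
```

>>> play_rows --steps '[[[0,0,0,0],[0,0,-0.01,0],[0,0,-0.02,0],[0,0,-0.03,0],[0,0,-0.03,0]]]'

```text
time: 10.72
ee_pos: [0.5614, -0.2407, 0.1424]
tcp_rot: [-180.0, 0.1, -3.9]
wrist_force: [0.1, 0.4, 0.8]
opening: 0.0599
grasp_force: 0.0
```

>>> play_rows --steps '[[[0,0,-0.03,0],[0,0,-0.03,0],[0,0,0,0],[0,0,0,0],[0,0,0,0]]]'

```text
time: 11.13
ee_pos: [0.5619, -0.241, 0.2012]
tcp_rot: [180.0, -0.0, -3.9]
wrist_force: [0.0, 0.1, -0.1]
opening: 0.0599
grasp_force: 0.0
```

Run:
```python
from h import *
a=cam('scene');b=cam('wrist')
s=cv2.resize(a['img'][210:350,220:350],(480,517))
w=cv2.resize(b['img'][60:340,200:400],(320,448))
o=np.zeros((520,800,3),np.uint8);o[:517,:480]=s;o[:448,480:]=w
cv2.imwrite('pics/c4.png',o);print(bot.get_obs()['ee_pos'])
```

```text
[ 0.56151932 -0.24078171  0.2000763 ]
```

View pics/c4.png

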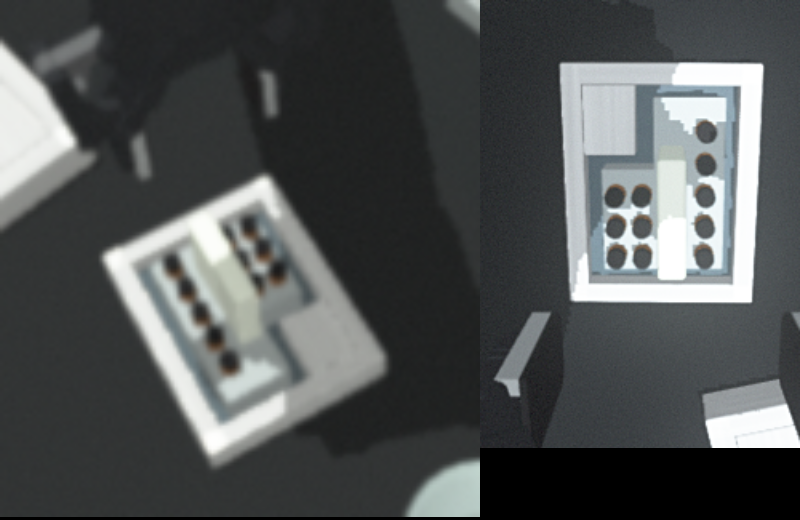

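The rack sits flat and centred in the pocket with an even gap all round, and its notch is at the block. In the wrist crop the block is at (610,120). The gripper is clear.

```bash
python3 -c "
from workcell import bot
print(bot.job_done())"
```

```text
the job is handed in; nothing more can be done
None
```

The notched rack is seated flat in the smaller tray's pocket with its notch at the block, the gripper is clear, and the job was handed in at about 11 s; the hand-in returned no verdict.

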